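Stow spare feed rollers in slanted canisters by feel

TASK

Stow the two spare rollers from the bench in the slanted grey canisters, rubber end down and steel journal sticking out: the thick roller in the wide canister and the slim one in the narrow canister. You cannot know how far each canister is packed, so lower each roller until you feel it touch bottom and only then let go; never drop it or press it in hard. Leave the bottle, the tin and the spray can where they are.

Things in the scene. Friction and masses are not known exactly. Their poses are not given: they have to be found in the camera images.
- thick_roller: thick feed roller standing on end: black rubber cylinder 58 mm diameter, 100 mm tall, with a plain steel journal 24 mm diameter, 50 mm long on top (150 mm in all); about 0.4 kg. Origin: centre of its underside; z axis along it to the journal. An obstacle stands 14 to 20 mm beside it.
- slim_roller: slim feed roller standing on end: black rubber cylinder 38 mm diameter, 120 mm tall, with a plain steel journal 20 mm diameter, 50 mm long on top (170 mm in all); about 0.28 kg. Origin: centre of its underside; z axis along it to the journal. An obstacle stands 14 to 20 mm beside it.
- wide_tube: wide canister: open opaque grey tube, 84 mm outside, 76 mm inside diameter, 130 mm long, fixed leaning 0.5 rad from vertical. Origin: centre of its mouth, 150 mm above the bench (rim up to 170). z: along the tube, out of the mouth, leaning roughly away from the robot; y: level. Packed inside to an unknown depth, 65 to 105 mm below the mouth, new each time and per canister; the flat packing yields 1 mm per 3 N, at most 8 mm.
- narrow_tube: narrow canister: open opaque grey tube, 62 mm outside, 54 mm inside diameter, 130 mm long, fixed leaning 0.5 rad from vertical. Origin: centre of its mouth, 150 mm above the bench (rim up to 170). z: along the tube, out of the mouth, leaning roughly away from the robot; y: level. Packed inside to an unknown depth, 65 to 105 mm below the mouth, new each time and per canister; the flat packing yields 1 mm per 3 N, at most 8 mm.
- wide: dark steel stand carrying the wide canister, fixed to the bench. Origin: on the bench right below the centre of the mouth. x: level, the way the mouth leans, roughly away from the robot. Base plate 100 mm wide (y), 10 mm thick, from x = -110 to +50 mm.
- narrow: dark steel stand carrying the narrow canister, fixed to the bench. Origin: on the bench right below the centre of the mouth. x: level, the way the mouth leans, roughly away from the robot. Base plate 100 mm wide (y), 10 mm thick, from x = -110 to +50 mm.
- bottle: white plastic bottle, 52 mm diameter, 150 mm tall, standing close to the thick roller; origin at the centre of its underside. Leave it alone.
- tin: closed plain metal tin, 62 mm diameter, 100 mm tall, standing close to the slim roller; origin at the centre of its underside. Leave it alone.
- spray_can: closed white can, 44 mm diameter, 140 mm tall, standing at the far middle of the bench; origin at the centre of its underside. Leave it alone.
Mind the look-alikes: they are no part of the job. What is shaped like the thick_roller but blue or red is not meant.

How it is judged (in metres and radians):
At the end, for the whole second after the job is handed in: Thick roller in the wide canister, slim one in the narrow: centre of the rubber-end underside 55 to 120 mm below the mouth along the tube, within 30 mm of its axis in x and y, roller within 0.35 rad of the tube's direction, slower than 0.02 m/s, not touched by the fingers (z of thick_roller in the frame of wide_tube between -0.12 and -0.055 m and x of thick_roller in the frame of wide_tube between -0.03 and 0.03 m and y of thick_roller in the frame of wide_tube between -0.03 and 0.03 m and angle between the z axis of thick_roller and the z axis of wide_tube, either way round below 0.35 rad and linear speed of each of thick_roller, slim_roller below 0.02 m/s and contact force between the fingers and thick_roller below 0.1 N and z of slim_roller in the frame of narrow_tube between -0.12 and -0.055 m and x of slim_roller in the frame of narrow_tube between -0.03 and 0.03 m and y of slim_roller in the frame of narrow_tube between -0.03 and 0.03 m and angle between the z axis of slim_roller and the z axis of narrow_tube, either way round below 0.35 rad and contact force between the fingers and slim_roller below 0.1 N).
It fails at once if a roller is dropped: it moves faster than 0.35 m/s while the fingers do not touch it (a fall of more than about 6 mm) ((contact force between the fingers and thick_roller below 0.05 N and linear speed of thick_roller above 0.35 m/s) or (contact force between the fingers and slim_roller below 0.05 N and linear speed of slim_roller above 0.35 m/s)).
It fails at once if a roller is pressed on a canister with more than 35 N (contact force between any of thick_roller, slim_roller and wide above 35 N or contact force between any of thick_roller, slim_roller and narrow above 35 N).
It fails at once if the bottle, the tin or the spray can is pushed more than 30 mm (distance of any of bottle, tin, spray_can from where it was at the start of the episode above 0.03 m).
It fails at once if the bottle, the tin or the spray can is knocked over (angle between any of bottle, tin, spray_can's own z axis and vertical above 0.4 rad).
It also fails if it takes over 67 s, if anything falls off the work surface, if the arm or the gripper's body presses on something with over 40 N, if the wrist force passes 120 N, or if a joint passes its speed limit or range.

ROBOT

A 6-joint arm with a two-finger parallel gripper is mounted at the origin on the work surface. World frame = base frame: x ahead of the robot, y to its left, z up, the work surface at z = 0. Lengths are in mm, angles in rad, forces in N, time in s.
With the tool pointing down it reaches from about 275 to 750 mm from the base axis. Payload 10.2 kg.
Tool frame: the origin (TCP) lies at the very end of the fingers, on their centre line; the grasp point (between the pads) lies 19 mm behind it; z points along the fingers, y is the direction in which the jaws open and shut (so a half turn about z gives the same grasp; the last joint's range is limited). The gripper opens to 85 mm and grips with 20 to 120 N. Pads are 22 mm wide; open, the fingers measure 114 mm over their backs; the gripper's body (76 mm by 85 mm) begins 54 mm behind the grasp point. The pads swing forward as they close: fully open they stand 13 mm farther back than shut.
Start: joints at [0.884, 0.313, 1.498, -0, 1.331, -0.223], TCP at [234.872, 469.539, 231.294] pointing down, gripper open.
Joint ranges: [-2.94, 2.94], [-0.97, 2.17], [0.19, 2.56], [-1.23, 4.37], [0.02, 3.11], [-2.88, 2.88]. Speed limits (rad/s): [2.39, 2.39, 3.01, 3.14, 3.14, 3.14].

INTERFACE

Orientations are given as a unit quaternion [x, y, z, w].
In Python, from station import readout, viewer, env gives the robot as it stands. The module is installed in compiled form; this text tells all that it offers.
- The arm moves only by the shell command python3 -m crank 'ROWS' [FORCE]. ROWS is JSON, a list of rows, each a list of 7 numbers: the shift along the tool's x, y, z in cm, then the turn, a rotation vector about the tool's x, y, z in rad, then the opening, from -1 (shut) to 1 (fully open). In form: [[x, y, z, wx, wy, wz, grip], ...]. A call has 1 to 20 rows; each row shifts and turns the commanded pose from where the row before left it, along the tool's axes as they then stand; what a row does not reach is not made up. A row lasts 1/8 s, in which the tool goes at most 62.5 mm and 10.7 degrees, less where a joint would pass 70% of its speed; a pose out of reach is approached as far as the arm can. A call with a gripper value outside its range is refused whole. The fingers move at their own pace and stop on an object; FORCE is the grip in N (left out, the last holds). Time passes only in rows, so rows that do not move let the fingers close. It gives the time, the measured TCP pose, the force and the opening at its end, in the units of the state.
- readout.get_state(): the state, without advancing time (a new reading comes with each control period).
- viewer.grab_frame(name): name is "scene" or "top" or "wrist"; returns the picture (400x640x3 uint8, red, green, blue); there is no depth.
- viewer.get_calibration(name): a dict with "fx", "fy", "cx", "cy" (pixels), "world_from_camera" (4x4, takes a point from camera to world coordinates); the wrist camera has in their place "T_tool_cam" (4x4, takes a point from camera to tool coordinates, whose origin is the TCP and whose axes are the flange's). Camera axes: x right, y down, z forward; pixel columns grow to the right and rows downward; lengths in mm; the calibration is good to about 2 mm. A picture is of the moment at which its call begins: read the wrist's pose just before it. get_calibration takes no time and is no camera call.
- env.finish_job(): hands the job in, once; it reports no verdict.
Trained networks look in the newest picture that a camera, given by its name, has taken for a name from the list of things; names that differ only in an ending like _2 or _b are one class to them, and where a whole thing is asked for, a point or a joint stands for the part that bears it (a point fixed in the world has none). Each returns a list of dicts, best first, with "p" (0 to 1); they miss things now and then, are a little off and sometimes report something else, mostly with a low value. They report only what shows in the picture. A call takes as long as a camera call. They do not tell look-alikes from the thing itself.
- viewer.spot_in(thing, camera): "bbox" ([left, top, width, height] in pixels, round what is visible of it).
- viewer.silhouettes(thing, camera): "mask" (400x640 bool, what is visible of it) and "bbox" ([left, top, width, height] in pixels, round what is visible of it).
The state is a dict: "t": time; "joints": joint angles; "joint_vel": joint speeds; "effort": joint torques, N m; "tcp_pos": TCP position; "ee_rot": TCP orientation; "force": force on the tool from outside, world axes, zero at the start; "wrist_torque": the same for the moment, N m; "width": opening from 0.0 (shut) to 1.0 (fully open).
Only numpy, scipy, OpenCV 4.12 (cv2) and the standard library are available. Lean on these libraries where they do the work, as an engineer would, in place of code of your own. Each camera call takes 0.05 s, during which the arm holds its last target. There are 200 camera calls.

## Working session

There is one attempt and no reset: what is moved stays moved. The work goes in short steps, Python scripts to look and compute and a shell command to move; the robot and the scene stay as the last step left them, time stands still between calls to the robot, and variables do not carry over. Pictures are saved under pics/ and viewed, about 8 in all and at most 12, crops included, and the job is handed in when it is done.

```bash
mkdir -p pics; cat > h.py <<'E'
from station import readout, viewer, env
import numpy as np, cv2
from scipy.spatial.transform import Rotation as R
E
python3 - <<'E'
from h import *
ims=[]
for c in ("scene","top"):
    im=viewer.grab_frame(c); cv2.imwrite(f"pics/{c}0.png",im[...,::-1])
    k=viewer.get_calibration(c); print(c,k["fx"],k["cx"],k["cy"],np.round(k["world_from_camera"],3).tolist())
    for th in ("thick_roller","slim_roller","wide_tube","narrow_tube","wide","narrow","bottle","tin","spray_can"):
        print(th,[(round(d["p"],2),np.round(d["bbox"]).astype(int).tolist()) for d in viewer.spot_in(th,c)][:4])
s=readout.get_state();print({k:np.round(v,3).tolist() for k,v in s.items()})
print(viewer.get_calibration("wrist"))
E
```

```text
scene 427.63618672102064 320.3963811422822 195.33663132054426 [[-0.446, 0.473, -0.76, 1565.82], [0.895, 0.24, -0.376, 550.067], [0.005, -0.848, -0.53, 818.15], [0.0, 0.0, 0.0, 1.0]]
thick_roller [(0.79, [327, 184, 21, 49]), (0.63, [315, 206, 18, 48]), (0.61, [364, 194, 17, 48]), (0.55, [343, 175, 18, 45])]
slim_roller [(0.72, [211, 148, 31, 30]), (0.68, [264, 165, 10, 46])]
wide_tube [(0.91, [206, 148, 34, 28]), (0.33, [305, 182, 22, 50])]
narrow_tube [(0.98, [422, 194, 24, 40])]
wide [(0.91, [206, 148, 46, 56])]
narrow [(0.91, [409, 196, 42, 64]), (0.35, [209, 149, 31, 28])]
bottle [(0.78, [306, 183, 16, 50])]
tin [(0.89, [281, 176, 14, 32])]
spray_can []
top 379.06757538405463 319.3942687098656 204.1688469608575 [[0.024, -0.994, 0.108, 456.691], [-1.0, -0.024, 0.002, 18.521], [0.0, -0.108, -0.994, 1141.044], [0.0, 0.0, 0.0, 1.0]]
thick_roller [(0.93, [278, 163, 24, 25]), (0.85, [275, 200, 21, 19]), (0.84, [239, 204, 27, 23]), (0.79, [277, 236, 21, 19])]
slim_roller [(0.8, [364, 208, 19, 11])]
wide_tube [(0.78, [432, 210, 47, 48])]
narrow_tube [(0.8, [169, 215, 33, 44])]
wide [(0.82
[... 354 characters left out ...]
01, -0.0, -0.001], 'effort': [0.002, -41.218, -25.989, -0.0, 0.001, -0.0], 'tcp_pos': [234.869, 469.535, 231.29], 'ee_rot': [0.23, 0.973, -0.0, -0.0], 'force': [-0.159, -0.767, -0.093], 'wrist_torque': [-0.011, 0.005, 0.02], 'width': 0.999}
{'fx': 291.67087448480464, 'fy': 291.67087448480464, 'cx': 315.5319217605493, 'cy': 199.31672661436596, 'T_tool_cam': array([[-5.89426892e-04, -9.53750281e-01, -3.00599493e-01,
         7.64963665e+01],
       [ 9.99999387e-01, -2.80270474e-04, -1.07158693e-03,
        -5.55871303e-01],
       [ 9.37777172e-04, -3.00599940e-01,  9.53749861e-01,
        -1.41558738e+02],
       [ 0.00000000e+00,  0.00000000e+00,  0.00000000e+00,
         1.00000000e+00]])}
```

```bash
python3 - <<'E'
import cv2,numpy as np
a=cv2.imread("pics/top0.png")[140:275,150:490]; b=cv2.imread("pics/scene0.png")[130:270,190:460]
cv2.imwrite("pics/a.png",cv2.resize(a,(782,310),interpolation=3)); 
A=cv2.resize(a,(782,310),interpolation=3); B=cv2.resize(b,(559,290),interpolation=3)
C=np.zeros((600,782,3),np.uint8); C[:310]=A; C[310:,:559]=B; cv2.imwrite("pics/b.png",C)
E
```

```text
(no output)
```

View pics/b.png

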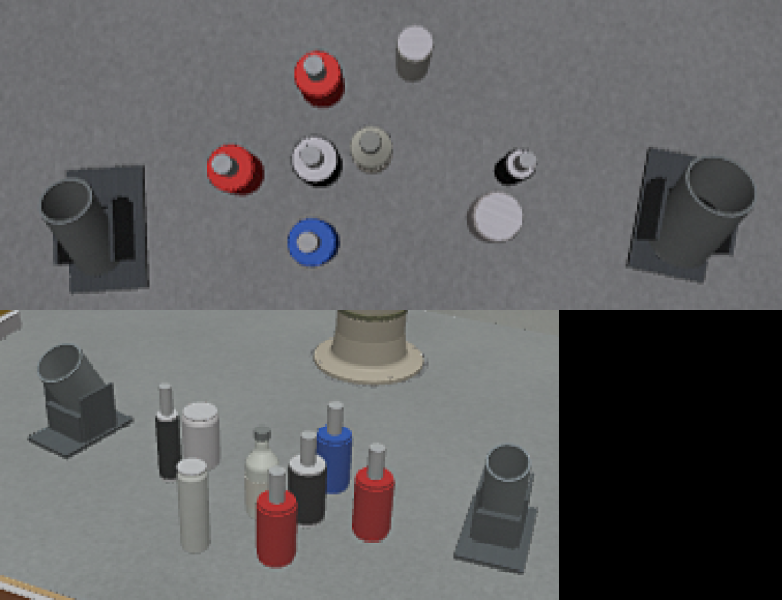

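```bash
cat >> h.py <<'E'
def ray(c,u,v,s=None):
    k=viewer.get_calibration(c)
    if c=="wrist":
        T=np.eye(4);T[:3,:3]=R.from_quat(s["ee_rot"]).as_matrix();T[:3,3]=s["tcp_pos"];T=T@k["T_tool_cam"]
    else: T=np.array(k["world_from_camera"])
    return T[:3,3],T[:3,:3]@[(u-k["cx"])/k["fx"],(v-k["cy"])/k["fy"],1]
def atz(c,u,v,z,s=None):
    o,d=ray(c,u,v,s); return o+d*(z-o[2])/d[2]
def rows(p,psi,tilt_yaw=0,tilt=0):
    "shift (tool cm) and turn (tool rotvec) from current pose to TCP p, tool z=-axis"
    s=readout.get_state();Rc=R.from_quat(s["ee_rot"])
    a=np.array([np.sin(tilt)*np.cos(tilt_yaw),np.sin(tilt)*np.sin(tilt_yaw),np.cos(tilt)])
    z=-a; y=np.array([np.cos(psi),np.sin(psi),0]); y-=z*(y@z); y/=np.linalg.norm(y)
    Rt=R.from_matrix(np.array([np.cross(y,z),y,z]).T)
    print("shift cm now-axes",np.round(Rc.inv().apply(np.array(p)-s["tcp_pos"])/10,2),"target-axes",np.round(Rt.inv().apply(np.array(p)-s["tcp_pos"])/10,2),"turn",np.round((Rc.inv()*Rt).as_rotvec(),3),"t",round(s["t"],2),"q",np.round(s["joints"],2),"F",np.round(s["force"],1),"w",round(s["width"],2))
E
python3 - <<'E'
from h import *
for n,u,v,z in (("thick",285.7,207,150),("slim",377,210.2,170),("bottle",311,201.5,150),("tin",366.4,234.3,100),("narrow mouth",179,227.4,150),("wide mouth",462.6,220.9,150),("spray",330.5,159,140)):
    print(n,np.round(atz("top",u,v,z),0))
P=lambda x,y:(150+x/2.3,140+y/2.3)
for n,a,b in (("narrow plate right",(148,286),(144,166)),("wide left",(628,267),(649,149)),("wide bottom",(705,281),(628,267))):
    d=(atz("top",*P(*b),10)-atz("top",*P(*a),10));print(n,np.arctan2(d[1],d[0]))
rows([430,70,330],0)
E
```

```text
thick [555. 109. 150.]
slim [ 550. -128.  170.]
bottle [571.  43. 150.]
tin [ 490. -110.  100.]
narrow mouth [495. 386. 150.]
wide mouth [ 529. -355.  150.]
spray [689.  -6. 140.]
narrow plate right 0.0874034437248805
wide left -0.1824172199423862
wide bottom 1.415364393472666
shift cm now-axes [-35.32 -27.    -9.87] target-axes [-39.95  19.51  -9.87] turn [-0.    -0.     1.107] t 1.0 q [ 0.88  0.31  1.5   0.    1.33 -0.22] F [-0.2 -0.8 -0.1] w 1.0
```

```bash
python3 -m crank '[[-4.47,-1.79,-0.9,0,0,0,0.2],[-4.47,-1.79,-0.9,0,0,0,0.2],[-4.47,-1.79,-0.9,0,0,0,0.2],[-4.47,-1.79,-0.9,0,0,0,0.2],[-4.47,-1.79,-0.9,0,0,0,0.2],[-4.47,-1.79,-0.9,0,0,0,0.2],[-4.47,-1.79,-0.9,0,0,0,0.2],[-4.47,-1.79,-0.9,0,0,0,0.2],[-4.47,-1.79,-0.9,0,0,0,0.2],[-4.47,-1.79,-0.9,0,0,0,0.2],[0,0,0,0,0,0.16,0.2],[0,0,0,0,0,0.16,0.2],[0,0,0,0,0,0.16,0.2],[0,0,0,0,0,0.16,0.2],[0,0,0,0,0,0.16,0.2],[0,0,0,0,0,0.16,0.2],[0,0,0,0,0,0.147,0.2],[0,0,0,0,0,0,0.2]]' 40
python3 - <<'E'
from h import *
rows([555,109,320],0)
s=readout.get_state(); im=viewer.grab_frame("wrist"); cv2.imwrite("pics/w1.png",im[...,::-1])
for th in ("thick_roller","bottle"):
    for d in viewer.silhouettes(th,"wrist")[:5]: print(th,round(d["p"],2),np.round(d["bbox"]))
E
```

```text
t: 3.25
tcp_pos: [554.6, 109.5, 321.3]
ee_rot: [0.707, 0.708, -0.0, -0.0]
force: [0.4, -0.1, 0.4]
width: 0.596
shift cm now-axes [-0.05  0.04  0.13] target-axes [-0.05  0.04  0.13] turn [-0.    -0.     0.001] t 3.25 q [-0.01  0.36  1.2   0.    1.58 -0.01] F [ 0.4 -0.1  0.4] w 0.6
thick_roller 0.92 [365. 143.  57.  46.]
thick_roller 0.86 [282.  59.  50.  49.]
thick_roller 0.71 [216. 136.  56.  55.]
thick_roller 0.63 [292. 138.  48.  52.]
bottle 0.94 [308. 180.  39.  65.]
```

View pics/w1.png

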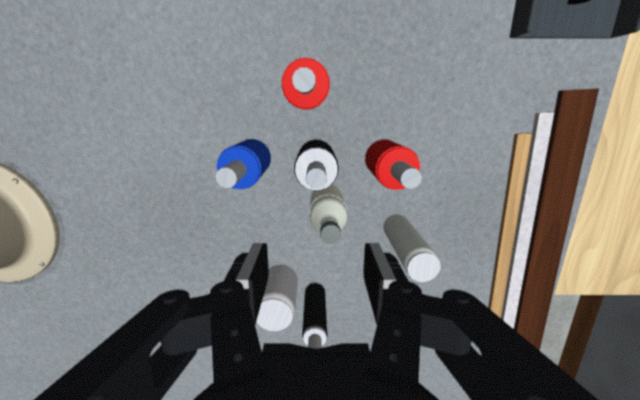

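```bash
python3 - <<'E'
from h import *
s=readout.get_state()
for n,u,v,z in (("thick",316,177,150),("slim",315,341,170),("bottle",331,233,150),("red",304,79,150)): print(n,np.round(atz("wrist",u,v,z,s),1))
from scipy.spatial.transform import Rotation
im=cv2.imread("pics/w1.png")[150:210,285:350]; cv2.imwrite("pics/w1c.png",cv2.resize(im,None,fx=8,fy=8,interpolation=2))
E
```

```text
thick [555.  112.5 150. ]
slim [554.2 -91.7 170. ]
bottle [572.7  45.6 150. ]
red [542.8 212.3 150. ]
```

View pics/w1c.png

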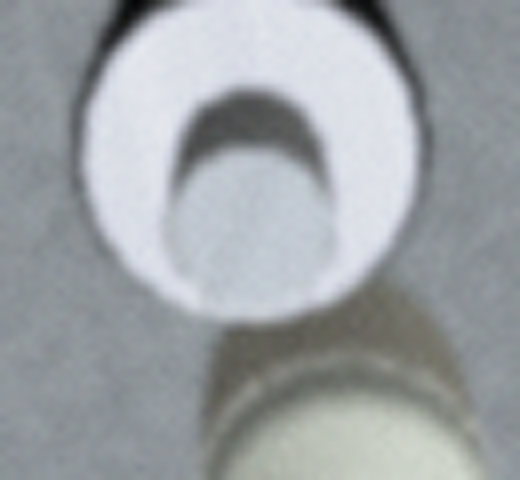

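```bash
python3 -m crank '[[0.1,0.05,4,0,0,0,0.2],[0,0,4,0,0,0,0.2],[0,0,4,0,0,0,0.2],[0,0,4,0,0,0,0.2],[0,0,3,0,0,0,0.2],[0,0,1.9,0,0,0,0.2],[0,0,0,0,0,0,0.2],[0,0,0,0,0,0,-1],[0,0,0,0,0,0,-1],[0,0,0,0,0,0,-1],[0,0,0,0,0,0,-1],[0,0,0,0,0,0,-1]]' 50
python3 - <<'E'
from h import *
rows([529,-355,320],0)
E
```

```text
t: 4.9
tcp_pos: [555.4, 110.5, 113.5]
ee_rot: [0.707, 0.707, 0.001, 0.001]
force: [-1.5, 0.5, 5.5]
width: 0.269
shift cm now-axes [-46.55  -2.62 -20.65] target-axes [-46.55  -2.64 -20.65] turn [0.002 0.    0.   ] t 4.9 q [-0.01  0.52  1.52 -0.    1.1  -0.01] F [-1.5  0.5  5.5] w 0.27
```

```bash
python3 -m crank '[[0,0,-1,0,0,0,-1],[0,0,-3,0,0,0,-1],[0,0,-4,0,0,0,-1],[0,0,-4,0,0,0,-1],[0,0,-4,0,0,0,-1],[0,0,-4,0,0,0,-1],[0,0,-2,0,0,0,-1],[-4,-0.5,0,0,0,0,-1],[-4,-0.5,0,0,0,0,-1],[-4,-0.5,0,0,0,0,-1],[-4,-0.5,0,0,0,0,-1],[-4,-0.5,0,0,0,0,-1],[-4,-0.5,0,0,0,0,-1],[-4,-0.5,0,0,0,0,-1],[-4,-0.5,0,0,0,0,-1],[-3,-0.5,0,0,0,0,-1],[-1,0,0,0,0,0,-1],[0,0,0,0,0,0,-1]]'
python3 - <<'E'
from h import *
rows([529,-355,330],0)
s=readout.get_state(); im=viewer.grab_frame("wrist"); cv2.imwrite("pics/w2.png",im[...,::-1])
print(s["tcp_pos"],s["ee_rot"])
for th in ("thick_roller","wide_tube","wide"):
    for d in viewer.silhouettes(th,"wrist")[:3]: print(th,round(d["p"],2),np.round(d["bbox"]))
E
```

```text
t: 7.15
tcp_pos: [510.1, -249.4, 332.1]
ee_rot: [0.707, 0.707, 0.0, -0.0]
force: [1.0, 0.4, -4.4]
width: 0.265
shift cm now-axes [-10.56   1.9    0.21] target-axes [-10.56   1.89   0.21] turn [-0.    -0.001 -0.   ] t 7.15 q [-0.66  0.37  1.17  0.    1.61 -0.66] F [ 1.   0.4 -4.4] w 0.27
[ 510.05072045 -249.39104728  332.14094343] [ 7.07249038e-01  7.06964399e-01  8.14546807e-05 -3.59649571e-04]
thick_roller 0.61 [269. 167.  95. 151.]
wide_tube 0.42 [265. 207.  14.  21.]
wide 0.71 [263. 184. 103.  52.]
```

View pics/w2.png

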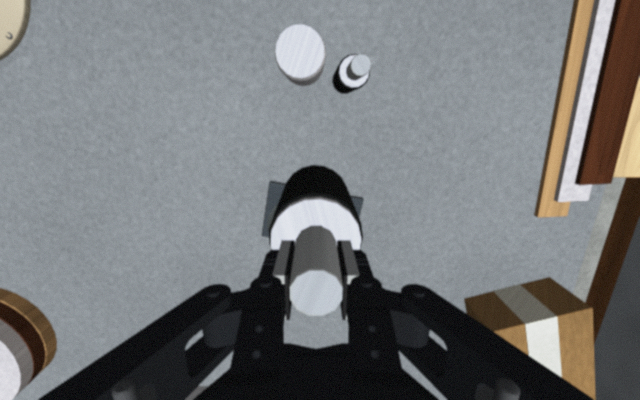

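```bash
python3 -m crank '[[0.5,3,0,0,0,0,-1],[0.5,4,0,0,0,0,-1],[0.5,4,0,0,0,0,-1],[0.5,2,0,0,0,0,-1],[0,0,0,0,0,0,-1]]'
python3 - <<'E'
from h import *
s=readout.get_state(); 
im=viewer.grab_frame("wrist"); 
cv2.imwrite("pics/w3.png",cv2.resize(im[...,::-1][100:300,100:400],None,fx=2.5,fy=2.5,interpolation=2))
print(s["tcp_pos"],s["ee_rot"])
for th in ("wide_tube","wide"):
    for d in viewer.silhouettes(th,"wrist")[:3]: print(th,round(d["p"],2),np.round(d["bbox"]))
E
```

```text
t: 7.98
tcp_pos: [641.1, -228.2, 331.2]
ee_rot: [0.706, 0.708, -0.0, -0.001]
force: [-0.6, -0.5, -4.4]
width: 0.269
[ 641.09938713 -228.20083939  331.19998054] [ 7.06303888e-01  7.07908480e-01 -7.79409393e-05 -6.29059560e-04]
wide_tube 0.71 [185. 219.  76.  73.]
wide 0.81 [183. 197.  96.  96.]
```

View pics/w3.png

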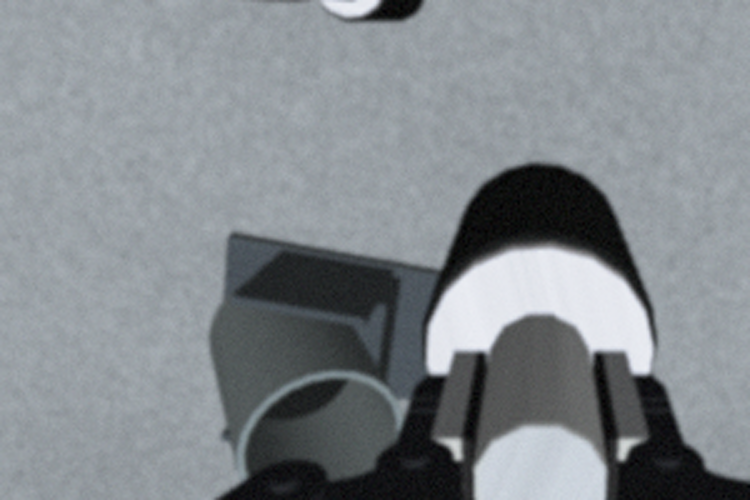

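```bash
cat >> h.py <<'E'
from scipy.optimize import least_squares
def circ(c,yaw,r):
    ex=np.array([np.cos(.5)*np.cos(yaw),np.cos(.5)*np.sin(yaw),-np.sin(.5)]);ey=np.array([-np.sin(yaw),np.cos(yaw),0])
    t=np.linspace(0,2*np.pi,180)[:,None]; return np.array(c)+r*(np.cos(t)*ex+np.sin(t)*ey)
def proj(c,P,s=None):
    k=viewer.get_calibration(c); o,_=ray(c,0,0,s)
    if c=="wrist": M=R.from_quat(s["ee_rot"]).as_matrix()@k["T_tool_cam"][:3,:3]
    else: M=np.array(k["world_from_camera"])[:3,:3]
    q=(P-o)@M; return np.c_[k["fx"]*q[:,0]/q[:,2]+k["cx"],k["fy"]*q[:,1]/q[:,2]+k["cy"]]
def fit(cam,ext,yaw,r,s,x0):
    "ext: left,right,top,bottom (None=unknown)"
    def f(x):
        p=proj(cam,circ([x[0],x[1],150],yaw,r),s); e=[p[:,0].min(),p[:,0].max(),p[:,1].min(),p[:,1].max()]
        return [a-b for a,b in zip(e,ext) if b is not None]
    o=least_squares(f,x0,diff_step=1e-3); return np.round(o.x,1),np.round(o.fun,1)
E
python3 - <<'E'
from h import *
s=readout.get_state()
a,b=atz("wrist",192.4,193.6,10,s),atz("wrist",274.8,208,10,s); d=b-a; yaw=np.arctan2(d[1],d[0]); print("plate",a,b,yaw)
# plate corner (-110,+50) -> origin
print("origin from corner",a[:2]-R.from_euler('z',yaw).apply([-110,50,0])[:2])
print(fit("wrist",[195.2,262,248.8,None],yaw,42,s,[529,-355]))
print(fit("top",[448.3,477.4,208.7,233.5],yaw,42,None,[529,-355]))
print("narrow",fit("top",[168.3,190,217.8,237],.087,31,None,[495,386]))
s2=dict(tcp_pos=[510.05,-249.39,332.14],ee_rot=[.707249,.706964,.00008,-.00036])
print("slim",atz("wrist",360,66,170,s2),"tin",atz("wrist",300,44,100,s2))
E
```

```text
plate [ 435.20921623 -289.84919494   10.        ] [ 570.82571939 -315.20759002   10.        ] -0.1848514147681581
origin from corner [ 534.14518502 -359.2154265 ]
(array([ 531., -361.]), array([-0.2,  0.2,  0. ]))
(array([ 529.9, -355.7]), array([-1.3,  1.3, -1.3,  1.2]))
narrow (array([495.3, 385.4]), array([-1.2,  1.2, -0.6,  0.5]))
slim [ 552.46194193 -135.70009511  170.        ] tin [ 492.15188053 -103.75964077  100.        ]
```

```bash
cat >> h.py <<'E'
def tube(m,yaw,L,dx=0,dy=0):
    c,s_=np.cos(.5),np.sin(.5);Z=R.from_euler('z',yaw)
    return np.array([*m,150])+Z.apply([s_*L+c*dx,dy,c*L-s_*dx])
E
python3 - <<'E'
from h import *
p=tube((531.5,-359.5),-.185,160,2); print(p)
for psi in (-.185,0): rows(p,psi,-.185,.5)
E
```

```text
[ 608.62437405 -373.93304309  289.45435883]
shift cm now-axes [-14.46  -3.1    4.32] target-axes [-14.78   1.73   3.97] turn [0.499 0.046 0.181] t 8.12 q [-0.52  0.67  0.7  -0.    1.77 -0.52] F [ 0.5  0.  -3.7] w 0.27
shift cm now-axes [-14.46  -3.1    4.32] target-axes [-14.82  -1.39   3.97] turn [ 0.49   0.098 -0.025] t 8.12 q [-0.52  0.67  0.7  -0.    1.77 -0.52] F [ 0.5  0.  -3.7] w 0.27
```

```bash
python3 -m crank '[[-3,-0.8,0,0,0,0,-1],[-4,-0.8,0,0,0,0,-1],[-4,-0.8,0,0,0,0,-1],[-3.4,-0.7,0,0,0,0,-1],[0,0,0,0.083,0.0077,0.03,-1],[0,0,0,0.083,0.0077,0.03,-1],[0,0,0,0.083,0.0077,0.03,-1],[0,0,0,0.083,0.0077,0.03,-1],[0,0,0,0.083,0.0077,0.03,-1],[0,0,0,0.083,0.0077,0.03,-1],[0,0,0,0,0,0,-1]]'
python3 - <<'E'
from h import *
rows(tube((531.5,-359.5),-.185,128,2),-.185,-.185,.5)
im=viewer.grab_frame("scene"); cv2.imwrite("pics/s3.png",cv2.resize(im[...,::-1][60:220,150:350],None,fx=4,fy=3.75,interpolation=2))
E
```

```text
t: 9.5
tcp_pos: [561.8, -347.4, 306.2]
ee_rot: [0.747, 0.622, -0.154, -0.177]
force: [-1.0, -0.8, -4.3]
width: 0.264
shift cm now-axes [-1.72  5.21  2.39] target-axes [-1.75  5.27  2.22] turn [0.027 0.012 0.   ] t 9.5 q [-0.65  1.02  0.19 -0.3   2.33 -0.63] F [-1.  -0.8 -4.3] w 0.26
```

View pics/s3.png

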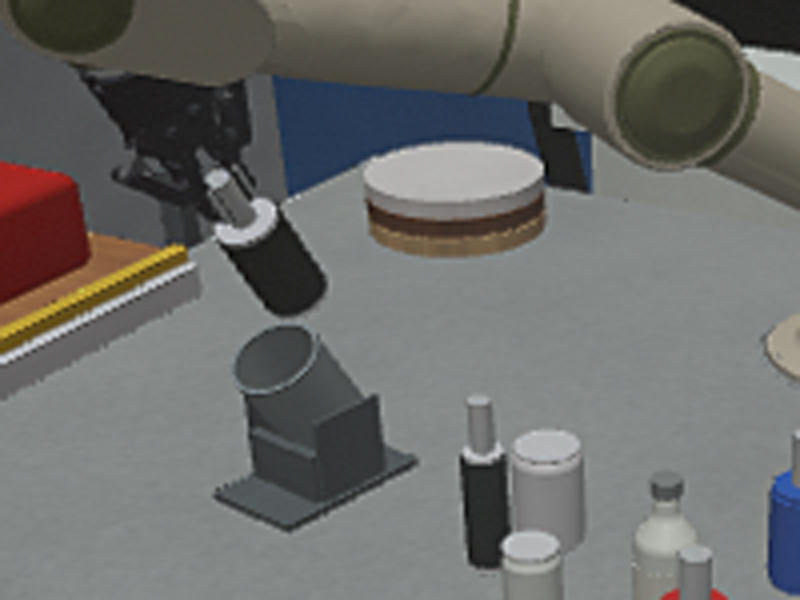

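```bash
cat > kin.py <<'E'
from h import *
D=[([.884,.313,1.498],[234.9,469.5,231.3],[0,0,-1]),([-.01,.36,1.2],[554.6,109.5,321.3],[0,0,-1]),([-.01,.52,1.52],[555.4,110.5,113.5],[0,0,-1]),
([-.66,.37,1.17],[510,-249.4,332.1],[0,0,-1]),([-.52,.67,.7],[641.1,-228.2,331.2],[0,0,-1])]
s=readout.get_state(); D.append((s["joints"][:3],s["tcp_pos"],R.from_quat(s["ee_rot"]).as_matrix()[:,2]))
def wc(x,q):
    a,L1,L2,b,h,d,T=x; u=q[1]+q[2]
    r=a+L1*np.sin(q[1])+L2*np.sin(u)+b*np.cos(u); z=h+L1*np.cos(q[1])+L2*np.cos(u)-b*np.sin(u)
    c,n=np.cos(q[0]),np.sin(q[0]); return np.array([r*c-d*n,r*n+d*c,z])
f=lambda x:np.concatenate([wc(x,q)+x[6]*np.array(zt)-p for q,p,zt in D])
o=least_squares(f,[0,400,400,0,350,116,200],x_scale=100)
print(np.round(o.x,1),np.round(np.abs(o.fun).max(),1)); x=o.x
def reach(p,yaw,tilt):
    zt=-np.array([np.sin(tilt)*np.cos(yaw),np.sin(tilt)*np.sin(yaw),np.cos(tilt)]); w=np.array(p)-x[6]*zt
    g=least_squares(lambda q:wc(x,q)-w,[np.arctan2(p[1],p[0])-.2,1.,.5]); return np.round(g.x,2),round(np.linalg.norm(g.fun),1)
E
python3 - <<'E'
from kin import *
print(tube((531.5,-359.5),-.185,40,2))
for L in (128,110,80,40,10):
  for tl in (.5,.4,.3): print(L,tl,*reach(tube((531.5,-359.5),-.185,L,2),-.185,tl))
print("narrow")
for L in (140,100,60,30): print(L,*reach(tube((495,385.5),.087,L,2),.087,.5))
E
```

```text
[-4.000e-01  4.401e+02  3.971e+02  3.930e+01  2.024e+02  1.166e+02
  2.563e+02] 3.5
[ 552.07500508 -363.35040318  184.1444514 ]
128 0.5 [-0.65  1.23 -0.1 ] 16.8
128 0.4 [-0.66  1.2  -0.08] 0.0
128 0.3 [-0.67  0.99  0.32] 0.0
110 0.5 [-0.65  1.25 -0.1 ] 3.9
110 0.4 [-0.67  1.06  0.26] 0.0
110 0.3 [-0.68  0.94  0.45] 0.0
80 0.5 [-0.66  1.08  0.31] 0.0
80 0.4 [-0.67  0.98  0.48] 0.0
80 0.3 [-0.69  0.89  0.62] 0.0
40 0.5 [-0.67  1.    0.56] 0.0
40 0.4 [-0.69  0.92  0.68] 0.0
40 0.3 [-0.7   0.84  0.79] 0.0
10 0.5 [-0.68  0.96  0.69] 0.0
10 0.4 [-0.7   0.89  0.8 ] 0.0
10 0.3 [-0.71  0.82  0.9 ] 0.0
narrow
140 [ 0.38  1.21 -0.1 ] 1.1
100 [0.39 1.   0.41] 0.0
60 [0.4  0.94 0.63] 0.0
30 [0.4  0.91 0.75] 0.0
```

```bash
cat >> kin.py <<'E'
def way(m,yaw,D,tilt,H,mid,dx=0):
    "TCP with roller underside at depth D; a point mid above underside lies on tube axis (+dx)"
    a=np.array([np.sin(tilt)*np.cos(yaw),np.sin(tilt)*np.sin(yaw),np.cos(tilt)])
    return tube(m,yaw,-D+mid,dx)+a*(H-mid)
E
python3 - <<'E'
from kin import *
M=(531.5,-359.5);Y=-.185
for D,tl,mid in ((-15,.3,0),(0,.3,0),(30,.3,15),(35,.4,17),(35,.5,17)):
    p=way(M,Y,D,tl,113.5,mid,1); print(D,tl,np.round(p,1),*reach(p,Y,tl)); rows(p,Y,Y,tl)
E
```

```text
[-4.000e-01  4.401e+02  3.971e+02  3.930e+01  2.024e+02  1.166e+02
  2.563e+02] 3.5
-15 0.3 [ 572.4 -367.2  271.1] [-0.69  0.9   0.47] 0.0
shift cm now-axes [-1.7   2.87  2.58] target-axes [-1.73  2.39  3.01] turn [-0.171  0.012  0.001] t 9.55 q [-0.65  1.02  0.19 -0.3   2.33 -0.63] F [-0.3 -0.1 -3.8] w 0.26
0 0.3 [ 565.3 -365.8  258. ] [-0.69  0.87  0.56] 0.0
shift cm now-axes [-1.68  2.82  4.08] target-axes [-1.73  2.09  4.48] turn [-0.171  0.012  0.001] t 9.55 q [-0.65  1.02  0.19 -0.3   2.33 -0.63] F [-0.3 -0.1 -3.8] w 0.26
30 0.3 [ 553.9 -363.7  230.5] [-0.7   0.83  0.7 ] 0.0
shift cm now-axes [-1.65  3.03  7.05] target-axes [-1.73  1.8   7.45] turn [-0.171  0.012  0.001] t 9.55 q [-0.65  1.02  0.19 -0.3   2.33 -0.63] F [-0.3 -0.1 -3.8] w 0.26
35 0.4 [ 560.8 -365.   222.6] [-0.68  0.94  0.55] 0.0
shift cm now-axes [-1.64  4.02  7.43] target-axes [-1.73  3.48  7.68] turn [-0.071  0.012  0.001] t 9.55 q [-0.65  1.02  0.19 -0.3   2.33 -0.63] F [-0.3 -0.1 -3.8] w 0.26
35 0.5 [ 569.4 -366.6  218.4] [-0.66  1.07  0.33] 0.0
shift cm now-axes [-1.64  4.98  7.41] target-axes [-1.73  5.2   7.24] turn [0.029 0.012 0.   ] t 9.55 q [-0.65  1.02  0.19 -0.3   2.33 -0.63] F [-0.3 -0.1 -3.8] w 0.26
```

```bash
python3 -m crank '[[0,0,0,-0.086,0.006,0,-1],[0,0,0,-0.085,0.006,0,-1],[-0.9,1.2,0,0,0,0,-1],[-0.8,1.2,1,0,0,0,-1],[0,0,2,0,0,0,-1],[0,0,0,0,0,0,-1]]'
python3 - <<'E'
from kin import *
M=(531.5,-359.5);Y=-.185
for D,tl,mid in ((-15,.3,0),(30,.3,15)):
    p=way(M,Y,D,tl,113.5,mid,1); rows(p,Y,Y,tl)
s=readout.get_state(); im=viewer.grab_frame("scene"); im2=viewer.grab_frame("wrist")
C=np.hstack([cv2.resize(im[...,::-1][110:210,180:280],(400,400),interpolation=2),cv2.resize(im2[...,::-1][130:330,220:420],(400,400),interpolation=2)])
cv2.imwrite("pics/s4.png",C)
E
```

```text
t: 10.3
tcp_pos: [571.8, -366.5, 270.6]
ee_rot: [0.76, 0.632, -0.096, -0.116]
force: [0.1, 0.4, -3.1]
width: 0.265
[ -0.5 440.2 397.2  39.4 202.7 116.6 256.6] 3.5
shift cm now-axes [-0.05  0.05 -0.07] target-axes [-0.05  0.05 -0.07] turn [-0.003 -0.001  0.001] t 10.3 q [-0.69  0.9   0.47 -0.16  2.03 -0.56] F [ 0.1  0.4 -3.1] w 0.27
shift cm now-axes [-0.06 -0.54  4.37] target-axes [-0.05 -0.55  4.37] turn [-0.003 -0.001  0.001] t 10.3 q [-0.69  0.9   0.47 -0.16  2.03 -0.56] F [ 0.1  0.4 -3.1] w 0.27
```

View pics/s4.png

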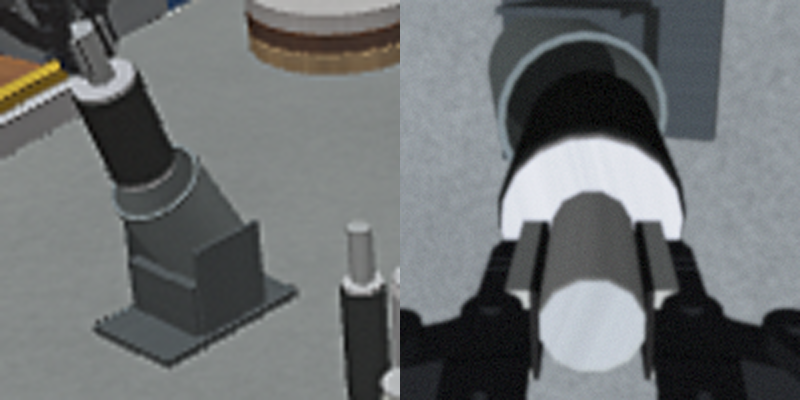

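```bash
python3 - <<'E'
from h import *
print(fit("wrist",[269,353,146.5,None],-.185,42,readout.get_state(),[530,-357]))
E
python3 -m crank '[[0,-0.1,1,0,0,0,-1],[0,-0.1,1,0,0,0,-1],[0,-0.15,1,0,0,0,-1],[0,-0.15,1.2,0,0,0,-1],[0,0,0,0,0,0,-1]]'
python3 - <<'E'
from h import *
from kin import way
M=(531.5,-359.5);Y=-.185
for D,tl,mid in ((30,.3,15),(35,.5,17)):
    p=way(M,Y,D,tl,113.5,mid,1); rows(p,Y,Y,tl)
E
```

```text
(array([ 532.4, -359.7]), array([-0.8,  0.8,  0.1]))
t: 11.02
tcp_pos: [555.6, -363.4, 233.2]
ee_rot: [0.761, 0.632, -0.096, -0.115]
force: [-0.1, 0.7, -4.2]
width: 0.27
[ -0.7 440.3 397.4  39.5 202.3 116.6 256.3] 3.5
shift cm now-axes [-0.05 -0.07  0.3 ] target-axes [-0.05 -0.07  0.3 ] turn [-0.001  0.     0.001] t 11.03 q [-0.7   0.84  0.68 -0.15  1.88 -0.54] F [-0.1  0.7 -4.2] w 0.27
shift cm now-axes [-0.06  1.78  0.99] target-axes [-0.05  1.95  0.62] turn [0.199 0.    0.001] t 11.03 q [-0.7   0.84  0.68 -0.15  1.88 -0.54] F [-0.1  0.7 -4.2] w 0.27
```

Mouth confirmed within 1 mm, no contact. Now align with the tube gradually.

```bash
python3 -m crank '[[-0.02,0.45,0.24,0.05,0,0,-1],[-0.02,0.45,0.2,0.05,0,0,-1],[-0.02,0.45,0.16,0.05,0,0,-1],[0,0.45,0.1,0.05,0,0,-1],[0,0,0,0,0,0,-1]]'
python3 - <<'E'
from h import *
from kin import way
M=(532,-359.5);Y=-.185
for D,tl,mid in ((35,.5,17),(60,.5,17)):
    p=way(M,Y,D,tl,113.5,mid,1); rows(p,Y,Y,tl)
E
```

```text
t: 11.65
tcp_pos: [570.2, -366.6, 218.4]
ee_rot: [0.745, 0.619, -0.158, -0.191]
force: [-0.7, 0.1, -5.0]
width: 0.266
[ -0.7 440.3 397.3  39.4 202.3 116.6 256.3] 3.5
shift cm now-axes [-0.01 -0.03  0.02] target-axes [-0.01 -0.03  0.02] turn [-0.001  0.     0.001] t 11.65 q [-0.66  1.07  0.32 -0.27  2.18 -0.58] F [-0.7  0.1 -5. ] w 0.27
shift cm now-axes [-0.01 -0.03  2.52] target-axes [-0.01 -0.03  2.52] turn [-0.001  0.     0.001] t 11.65 q [-0.66  1.07  0.32 -0.27  2.18 -0.58] F [-0.7  0.1 -5. ] w 0.27
```

```bash
python3 -m crank '[[0,0.05,0.6,0,0,0,-1],[0,0.05,0.6,0,0,0,-1],[0,0.05,0.6,0,0,0,-1],[0,0.05,0.6,0,0,0,-1],[0,0,0,0,0,0,-1]]'
for i in 1; do python3 -m crank '[[0,0,0.1,0,0,0,-1],[0,0,0.1,0,0,0,-1],[0,0,0.1,0,0,0,-1],[0,0,0.1,0,0,0,-1]]'; done
```

```text
t: 12.28
tcp_pos: [559.5, -364.7, 197.0]
ee_rot: [0.745, 0.619, -0.158, -0.191]
force: [-0.3, 0.9, -4.3]
width: 0.267
t: 12.78
tcp_pos: [557.8, -364.4, 193.5]
ee_rot: [0.745, 0.619, -0.159, -0.191]
force: [0.8, -0.0, -3.2]
width: 0.267
```

```bash
python3 -m crank '[[0,0,0.15,0,0,0,-1],[0,0,0.15,0,0,0,-1],[0,0,0.1,0,0,0,-1]]'
```

```text
t: 13.15
tcp_pos: [555.9, -364.0, 189.9]
ee_rot: [0.745, 0.619, -0.159, -0.191]
force: [0.4, -0.1, -5.4]
width: 0.267
```

```bash
python3 -m crank '[[0,0,0.15,0,0,0,-1],[0,0,0.15,0,0,0,-1],[0,0,0.1,0,0,0,-1],[0,0,0.1,0,0,0,-1]]'
```

```text
t: 13.65
tcp_pos: [553.6, -363.6, 185.6]
ee_rot: [0.745, 0.619, -0.159, -0.191]
force: [0.1, 0.2, -4.9]
width: 0.267
```

```bash
python3 -m crank '[[0,0,0.1,0,0,0,-1],[0,0,0.1,0,0,0,-1],[0,0,0.1,0,0,0,-1]]'
```

```text
t: 14.02
tcp_pos: [552.1, -363.3, 182.9]
ee_rot: [0.745, 0.619, -0.159, -0.191]
force: [0.4, 0.5, -4.7]
width: 0.269
```

```bash
python3 -m crank '[[0,0,0.15,0,0,0,-1],[0,0,0.15,0,0,0,-1],[0,0,0.15,0,0,0,-1],[0,0,0.1,0,0,0,-1]]'
```

```text
t: 14.52
tcp_pos: [549.5, -362.8, 178.1]
ee_rot: [0.745, 0.619, -0.159, -0.191]
force: [0.1, 0.4, -4.7]
width: 0.268
```

```bash
python3 -m crank '[[0,0,0.15,0,0,0,-1],[0,0,0.15,0,0,0,-1],[0,0,0.15,0,0,0,-1],[0,0,0.1,0,0,0,-1]]'
```

```text
t: 15.02
tcp_pos: [547.2, -362.5, 174.3]
ee_rot: [0.745, 0.619, -0.158, -0.19]
force: [4.1, -0.6, 5.8]
width: 0.263
```

```bash
python3 -m crank '[[0,0.15,-0.1,0,0,0,-1],[0,0.15,-0.02,0,0,0,-1],[0,0,0,0,0,0,-1],[0,0,0,0,0,0,-0.4],[0,0,0,0,0,0,-0.35],[0,0,0,0,0,0,-0.3],[0,0,0,0,0,0,-0.2],[0,0,0,0,0,0,-0.1],[0,0,0,0,0,0,0],[0,0,0,0,0,0,0.1],[0,0,0,0,0,0,0.1]]'
python3 - <<'E'
from h import *
im=viewer.grab_frame("scene"); im2=viewer.grab_frame("wrist")
C=np.hstack([cv2.resize(im[...,::-1][110:210,180:280],(400,400),interpolation=2),cv2.resize(im2[...,::-1][130:330,220:420],(400,400),interpolation=2)])
cv2.imwrite("pics/s5.png",C)
E
```

```text
t: 16.4
tcp_pos: [550.1, -362.9, 173.0]
ee_rot: [0.745, 0.619, -0.159, -0.191]
force: [-0.9, 0.6, 0.1]
width: 0.546
```

View pics/s5.png

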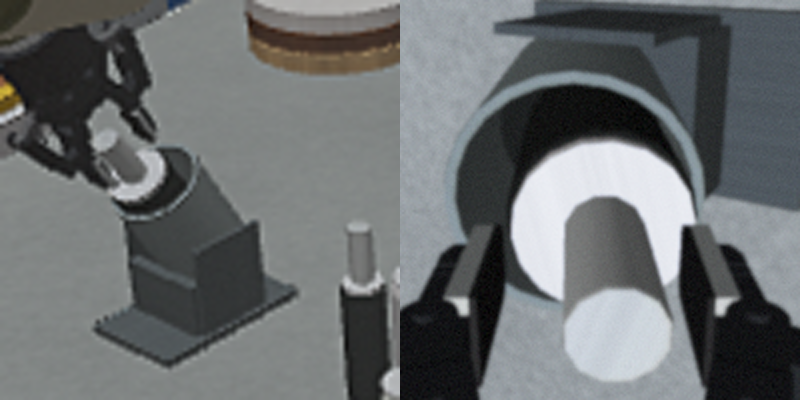

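```bash
python3 -m crank '[[0,0,-1,0,0,0,0.1],[0,0,-2,0,0,0,0.1],[0,0,-2,0,0,0,0.1],[0,0,-2,-0.1,0,0,0.1],[0,0,-2,-0.15,0,0,0.1],[0,0,-3,-0.15,0,0,0.1],[0,0,-3,-0.1,0,0,0.1],[0,0,0,0,0,0,0.1]]'
python3 - <<'E'
from h import *
rows([550,-110,300],0)
E
```

```text
t: 17.5
tcp_pos: [600.8, -372.8, 315.6]
ee_rot: [0.769, 0.639, 0.0, 0.002]
force: [-0.0, 0.4, -0.5]
width: 0.551
shift cm now-axes [24.9  -9.83  1.46] target-axes [26.28 -5.08  1.56] turn [ 0.003  0.003 -0.185] t 17.5 q [-0.72  0.75  0.6  -0.    1.79 -0.54] F [-0.   0.4 -0.5] w 0.55
```

```bash
python3 -m crank '[[3,-1.3,0,0,0,0,0.1],[4,-1.7,0,0,0,0,0.1],[4,-1.7,0,0,0,-0.06,0.1],[4,-1.4,0,0,0,-0.06,0.1],[4,-1.2,0,0,0,-0.065,0.1],[4,-1,0,0,0,0,0.1],[1.5,-0.2,0,0,0,0,0.1],[0,0,0,0,0,0,0.1]]'
python3 - <<'E'
from h import *
s=readout.get_state(); im=viewer.grab_frame("wrist")
print(s["tcp_pos"],s["ee_rot"],[(round(d["p"],2),d["bbox"]) for d in viewer.spot_in("slim_roller","wrist")])
cv2.imwrite("pics/w6.png",cv2.resize(im[...,::-1][100:250,250:400],(600,600),interpolation=2))
E
```

```text
t: 18.5
tcp_pos: [545.0, -118.4, 311.3]
ee_rot: [0.706, 0.708, -0.001, -0.001]
force: [0.7, -0.2, -0.8]
width: 0.548
[ 545.04747059 -118.42316318  311.334893  ] [ 0.70649823  0.70771288 -0.00087591 -0.00140131] [(0.83, [308.9, 157.8, 31.0, 50.3])]
```

View pics/w6.png

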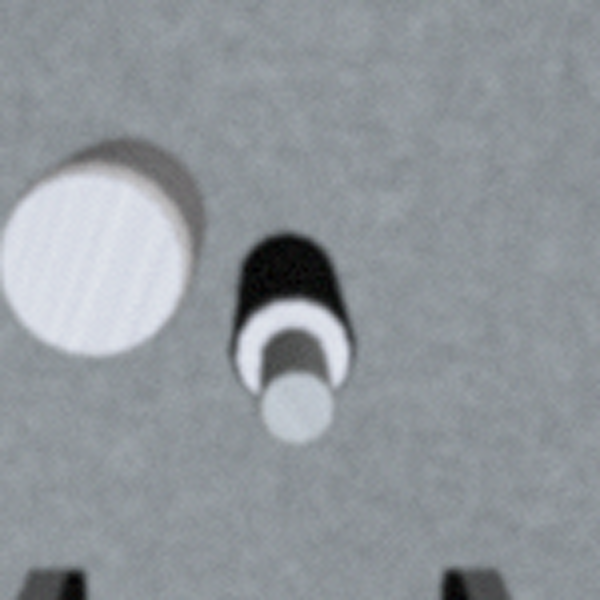

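```bash
python3 - <<'E'
from h import *
s=readout.get_state()
a=atz("wrist",324.3,201.8,170,s);print(a,atz("wrist",323.5,187,120,s),atz("wrist",274,165,100,s))
rows([a[0],a[1],132],0)
E
```

```text
[ 553.56552875 -135.40321088  170.        ] [ 553.88503368 -133.25760781  120.        ] [ 493.60739768 -110.7981536   100.        ]
shift cm now-axes [-1.59  0.9  17.92] target-axes [-1.57  0.84 17.93] turn [-0.003 -0.001 -0.   ] t 18.6 q [-0.43  0.35  1.24 -0.    1.55 -0.43] F [ 0.3  0.5 -0.4] w 0.55
```

```bash
python3 -m crank '[[-1.5,0.86,0,-0.003,-0.001,0,0.1],[0,0,3.5,0,0,0,0.1],[0,0,4,0,0,0,0.1],[0,0,4,0,0,0,0.1],[0,0,4,0,0,0,0.1],[0,0,2.4,0,0,0,0.1],[0,0,0,0,0,0,0.1],[0,0,0,0,0,0,-1],[0,0,0,0,0,0,-1],[0,0,0,0,0,0,-1],[0,0,0,0,0,0,-1],[0,0,0,0,0,0,-1]]' 50
```

```text
t: 20.1
tcp_pos: [554.1, -134.1, 134.2]
ee_rot: [0.707, 0.707, 0.0, 0.002]
force: [-1.5, -1.1, 5.9]
width: 0.224
```

```bash
python3 -m crank '[[0,0,-1,0,0,0,-1],[0,0,-3,0,0,0,-1],[0,0,-4,0,0,0,-1],[0,0,-4,0,0,0,-1],[0,0,-4,0,0,0,-1],[0,0,-3,0,0,0,-1],[3,0,-0.8,0,0,0,-1],[4,0.2,0,0,0,0,-1],[4.5,0.2,0,0,0,0,-1],[4.5,0.2,0,0,0,0,-1],[4.5,0.2,0,0,0,0,-1],[4.5,0.2,0,0,0,0,-1],[4.5,0.3,0,0,0,0,-1],[4.5,0.3,0,0,0,0,-1],[4.5,0.3,0,0,0,0,-1],[4.5,0.3,0,0,0,0,-1],[4.5,0.3,0,0,0,0,-1],[3,0.1,0,0,0,0,-1],[1.5,0,0,0,0,0,-1],[0,0,0,0,0,0,-1]]'
python3 - <<'E'
from h import *
s=readout.get_state(); im=viewer.grab_frame("wrist")
print(s["tcp_pos"],s["ee_rot"],[(round(d["p"],2),d["bbox"]) for d in viewer.spot_in("narrow_tube","wrist")],[(round(d["p"],2),d["bbox"]) for d in viewer.spot_in("narrow","wrist")])
cv2.imwrite("pics/w7.png",cv2.resize(im[...,::-1][80:280,130:380],(750,600),interpolation=2))
E
```

```text
t: 22.6
tcp_pos: [578.7, 387.3, 330.2]
ee_rot: [0.706, 0.708, -0.0, 0.0]
force: [0.3, 0.2, -4.1]
width: 0.217
[578.70866567 387.25843765 330.23595786] [ 7.06316542e-01  7.07896069e-01 -5.47614179e-05  3.07900002e-04] [(0.78, [198.0, 144.7, 71.3, 60.3])] [(0.79, [190.7, 123.5, 103.2, 80.3])]
```

View pics/w7.png

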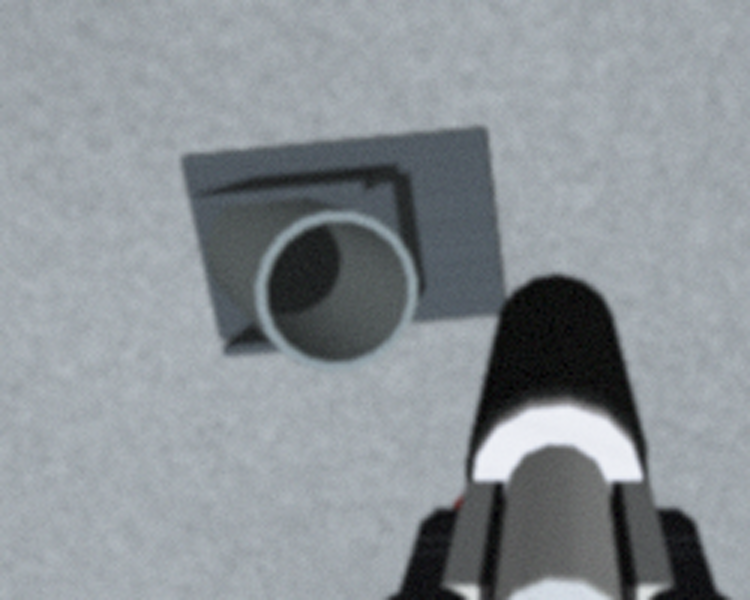

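```bash
python3 - <<'E'
from kin import *
g=lambda x,y:atz("wrist",130+x/3,80+y/3,10,s)
a,b,c,e=g(182,155),g(486,127),g(226,354),g(500,313)
Y=np.mean([np.arctan2(*(b-a)[1::-1]),np.arctan2(*(e-c)[1::-1]),np.arctan2(*(a-c)[1::-1])-np.pi/2,np.arctan2(*(b-e)[1::-1])-np.pi/2]);print("yaw",Y,[np.arctan2(*(b-a)[1::-1]),np.arctan2(*(e-c)[1::-1]),np.arctan2(*(a-c)[1::-1])-np.pi/2,np.arctan2(*(b-e)[1::-1])-np.pi/2])
print("origin from plate",(a+b+c+e)/4+R.from_euler('z',Y).apply([30,0,0]))
M,res=fit("wrist",[215.3,269,150,201.7],Y,31,s,[495,385]);print(M,res)
for D,tl,mid in ((-20,.3,0),(30,.3,15),(35,.5,17)):
    p=way(M,Y,D,tl,134.2,mid,1); print(D,tl,np.round(p,1),*reach(p,Y,tl)); rows(p,Y,Y,tl)
E
```

```text
[1.000e-01 4.393e+02 3.969e+02 3.940e+01 4.204e+02 1.166e+02 4.738e+02] 3.4
yaw 0.09715865378385202 [np.float64(0.08801625403792492), np.float64(0.1518306694781085), np.float64(0.09609954905498697), np.float64(0.0526881425643877)]
origin from plate [498.54422167 383.94494432  10.        ]
[497.8 387. ] [-0.4  0.5 -1.3  1.4]
-20 0.3 [547.7 391.9 295.3] [ 0.38  1.18 -0.1 ] 15.9
shift cm now-axes [ 0.63 -3.16  3.57] target-axes [ 0.93 -1.88  4.32] turn [ 0.301 -0.014 -0.097] t 22.75 q [ 0.42  0.72  0.61 -0.    1.81  0.42] F [-1.  -0.8 -3.3] w 0.22
30 0.3 [526.6 389.8 250.2] [0.39 1.02 0.32] 0.0
shift cm now-axes [ 0.43 -5.27  8.07] target-axes [ 0.93 -2.58  9.25] turn [ 0.301 -0.014 -0.097] t 22.75 q [ 0.42  0.72  0.61 -0.    1.81  0.42] F [-1.  -0.8 -3.3] w 0.22
35 0.5 [546.  391.7 236.6] [ 0.35  1.31 -0.1 ] 59.7
shift cm now-axes [ 0.62 -3.33  9.44] target-axes [0.93 1.68 9.84] turn [ 0.501 -0.024 -0.095] t 22.75 q [ 0.42  0.72  0.61 -0.    1.81  0.42] F [-1.  -0.8 -3.3] w 0.22
```

```bash
python3 -m crank '[[0,0,0,0.1,-0.005,-0.03,-1],[0,0,0,0.1,-0.005,-0.03,-1],[0,0,0,0.1,-0.005,-0.03,-1],[0.45,-1,0,0,0,0,-1],[0.45,-0.9,0,0,0,0,-1],[0,0,2,0,0,0,-1],[0,0,2.3,0,0,0,-1],[0,0,0,0,0,0,-1]]'
python3 - <<'E'
from h import *
from kin import way
M=(497.8,386.3);Y=.09
for D,tl,mid in ((-20,.3,0),(30,.3,15)): rows(way(M,Y,D,tl,134.2,mid,1),Y,Y,tl)
im=viewer.grab_frame("scene"); im2=viewer.grab_frame("wrist")
C=np.hstack([cv2.resize(im[...,::-1][150:250,380:480],(400,400),interpolation=2),cv2.resize(im2[...,::-1][110:310,220:420],(400,400),interpolation=2)])
cv2.imwrite("pics/s8.png",C)
E
```

```text
t: 23.75
tcp_pos: [539.0, 386.8, 289.7]
ee_rot: [0.667, 0.73, -0.109, -0.1]
force: [0.9, -1.0, -2.7]
width: 0.22
[-1.000e-01  4.395e+02  3.971e+02  3.940e+01  2.012e+02  1.166e+02
  2.547e+02] 3.4
shift cm now-axes [ 0.32  0.7  -0.79] target-axes [ 0.32  0.7  -0.8 ] turn [ 0.003  0.    -0.   ] t 23.75 q [0.41 0.82 0.57 0.1  2.03 0.35] F [ 0.9 -1.  -2.7] w 0.22
shift cm now-axes [ 0.33 -0.01  4.13] target-axes [0.32 0.   4.13] turn [ 0.003  0.    -0.   ] t 23.75 q [0.41 0.82 0.57 0.1  2.03 0.35] F [ 0.9 -1.  -2.7] w 0.22
```

View pics/s8.png

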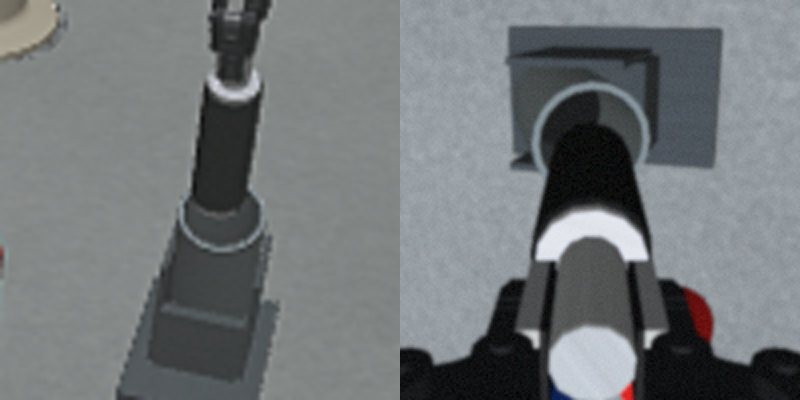

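```bash
python3 - <<'E'
from h import *
s=readout.get_state()
M,r=fit("wrist",[286.5,345,151,None],.09,31,s,[497,386]);print(M,r)
E
python3 -m crank '[[0.3,0,0,0,0,0,-1],[0,0,1,0,0,0,-1],[0,0,1,0,0,0,-1],[0,0,1,0,0,0,-1],[0,0,1,0,0,0,-1],[0,0,0,0,0,0,-1]]'
python3 - <<'E'
from h import *
from kin import way
M=(497.8,386.5);Y=.09
for D,tl,mid in ((30,.3,15),(35,.5,17)): rows(way(M,Y,D,tl,134.2,mid,1),Y,Y,tl)
E
```

```text
[498.1 387.5] [-0.5  0.5  0. ]
t: 24.6
tcp_pos: [527.7, 389.7, 252.0]
ee_rot: [0.667, 0.73, -0.108, -0.099]
force: [0.8, 0.1, -2.8]
width: 0.221
[-3.000e-01  4.396e+02  3.972e+02  3.940e+01  2.011e+02  1.166e+02
  2.546e+02] 3.4
shift cm now-axes [-0.05 -0.06  0.2 ] target-axes [-0.05 -0.06  0.2 ] turn [ 0.005 -0.001  0.001] t 24.6 q [0.42 0.79 0.72 0.1  1.91 0.35] F [ 0.8  0.1 -2.8] w 0.22
shift cm now-axes [-0.06  2.2   0.94] target-axes [-0.05  2.35  0.48] turn [ 0.205 -0.     0.001] t 24.6 q [0.42 0.79 0.72 0.1  1.91 0.35] F [ 0.8  0.1 -2.8] w 0.22
```

```bash
python3 -m crank '[[0,0.56,0.2,0.051,0,0,-1],[0,0.57,0.16,0.051,0,0,-1],[0,0.57,0.13,0.051,0,0,-1],[0,0.58,0.1,0.051,0,0,-1],[0,0,0,0,0,0,-1]]'
python3 - <<'E'
from h import *
from kin import way
M=(498,387);Y=.09
for D,tl,mid in ((35,.5,17),(60,.5,17)): rows(way(M,Y,D,tl,134.2,mid,1),Y,Y,tl)
E
```

```text
t: 25.22
tcp_pos: [547.6, 391.1, 237.1]
ee_rot: [0.654, 0.715, -0.182, -0.167]
force: [-0.5, 0.1, -2.2]
width: 0.221
[-3.000e-01  4.397e+02  3.972e+02  3.930e+01  2.015e+02  1.166e+02
  2.551e+02] 3.4
shift cm now-axes [ 0.03 -0.09  0.11] target-axes [ 0.03 -0.09  0.11] turn [ 0.002 -0.001  0.   ] t 25.23 q [0.39 1.02 0.38 0.18 2.21 0.37] F [-0.5  0.1 -2.2] w 0.22
shift cm now-axes [ 0.03 -0.1   2.61] target-axes [ 0.03 -0.09  2.61] turn [ 0.002 -0.001  0.   ] t 25.23 q [0.39 1.02 0.38 0.18 2.21 0.37] F [-0.5  0.1 -2.2] w 0.22
```

Depth about 34 mm; down to about 62 mm, then in guarded steps.

```bash
python3 -m crank '[[0.02,0,0.6,0,0,0,-1],[0,0,0.7,0,0,0,-1],[0,0,0.7,0,0,0,-1],[0,0.05,0.6,0,0,0,-1],[0,0.05,0.2,0,0,0,-1],[0,0,0,0,0,0,-1]]'
```

```text
t: 25.98
tcp_pos: [534.3, 390.4, 213.4]
ee_rot: [0.653, 0.716, -0.182, -0.166]
force: [-0.6, -0.2, -3.0]
width: 0.217
```

```bash
python3 -m crank '[[0,0,0.15,0,0,0,-1],[0,0,0.15,0,0,0,-1],[0,0,0.15,0,0,0,-1],[0,0,0.1,0,0,0,-1]]'
```

```text
t: 26.48
tcp_pos: [531.6, 390.2, 208.2]
ee_rot: [0.653, 0.716, -0.182, -0.167]
force: [-0.8, -0.3, -2.4]
width: 0.213
```

```bash
python3 -m crank '[[0,0,0.15,0,0,0,-1],[0,0,0.15,0,0,0,-1],[0,0,0.15,0,0,0,-1],[0,0,0.1,0,0,0,-1]]'
```

```text
t: 26.98
tcp_pos: [528.9, 389.9, 203.4]
ee_rot: [0.653, 0.716, -0.182, -0.167]
force: [-0.1, -0.6, -3.0]
width: 0.218
```

```bash
python3 -m crank '[[0,0,0.15,0,0,0,-1],[0,0,0.15,0,0,0,-1],[0,0,0.15,0,0,0,-1],[0,0,0.1,0,0,0,-1]]'
```

```text
t: 27.48
tcp_pos: [526.3, 389.7, 198.6]
ee_rot: [0.653, 0.716, -0.182, -0.167]
force: [0.3, 0.6, -2.9]
width: 0.219
```

```bash
python3 -m crank '[[0,0,0.15,0,0,0,-1],[0,0,0.15,0,0,0,-1],[0,0,0.15,0,0,0,-1],[0,0,0.1,0,0,0,-1]]'
```

```text
t: 27.98
tcp_pos: [523.7, 389.5, 193.8]
ee_rot: [0.653, 0.716, -0.182, -0.167]
force: [-0.4, 0.1, -2.1]
width: 0.217
```

```bash
python3 -m crank '[[0,0,0.15,0,0,0,-1],[0,0,0.15,0,0,0,-1],[0,0,0.15,0,0,0,-1],[0,0,0.1,0,0,0,-1]]'
```

```text
t: 28.48
tcp_pos: [521.1, 389.2, 188.9]
ee_rot: [0.653, 0.716, -0.182, -0.167]
force: [1.3, 0.1, -2.0]
width: 0.221
```

```bash
python3 -m crank '[[0,0,0.15,0,0,0,-1],[0,0,0.15,0,0,0,-1],[0,0,0.15,0,0,0,-1],[0,0,0.1,0,0,0,-1]]'
```

```text
t: 28.98
tcp_pos: [518.5, 389.0, 184.3]
ee_rot: [0.653, 0.716, -0.182, -0.167]
force: [1.3, -0.3, -1.1]
width: 0.225
```

```bash
python3 -m crank '[[0,0,0.1,0,0,0,-1],[0,0,0.1,0,0,0,-1],[0,0,0,0,0,0,-1]]'
```

```text
t: 29.35
tcp_pos: [517.8, 388.9, 183.0]
ee_rot: [0.654, 0.716, -0.181, -0.166]
force: [2.9, 0.3, 3.6]
width: 0.218
```

Touch (about 7 N along the tube). Depth is about 95 mm. Shift slightly to the lower wall and release slowly.

```bash
python3 -m crank '[[0,0.15,0,0,0,0,-1],[0,0.1,0,0,0,0,-1],[0,0,0,0,0,0,-1],[0,0,0,0,0,0,-0.5],[0,0,0,0,0,0,-0.45],[0,0,0,0,0,0,-0.4],[0,0,0,0,0,0,-0.3],[0,0,0,0,0,0,-0.2],[0,0,0,0,0,0,-0.1],[0,0,0,0,0,0,0],[0,0,0,0,0,0,0.1],[0,0,0,0,0,0,0.1]]'
```

```text
t: 30.85
tcp_pos: [519.7, 389.1, 181.2]
ee_rot: [0.653, 0.716, -0.182, -0.167]
force: [-0.8, -0.0, -0.5]
width: 0.55
```

```bash
python3 -m crank '[[0,0,-1,0,0,0,0.1],[0,0,-2,0,0,0,0.1],[0,0,-2,0,0,0,0.1],[0,0,-2,0,0,0,0.1],[0,0,-2,-0.1,0,0,0.1],[0,0,-3,-0.1,0,0,0.1],[0,0,0,0,0,0,0.1],[0,0,0,0,0,0,0.1]]'
python3 - <<'E'
from h import *
im=viewer.grab_frame("scene")[...,::-1]; im2=viewer.grab_frame("wrist")[...,::-1]
C=np.zeros((600,800,3),np.uint8)
C[:300]=cv2.resize(im[120:270,190:470],(800,300),interpolation=2)
C[300:,:400]=cv2.resize(im2[80:280,180:447],(400,300),interpolation=2)
C[300:,400:]=cv2.resize(viewer.grab_frame("top")[...,::-1][160:280,330:490],(400,300),interpolation=2)
cv2.imwrite("pics/end.png",C)
E
```

```text
t: 31.85
tcp_pos: [574.0, 393.9, 286.9]
ee_rot: [0.667, 0.73, -0.111, -0.101]
force: [0.5, -0.4, -0.5]
width: 0.549
```

View pics/end.png

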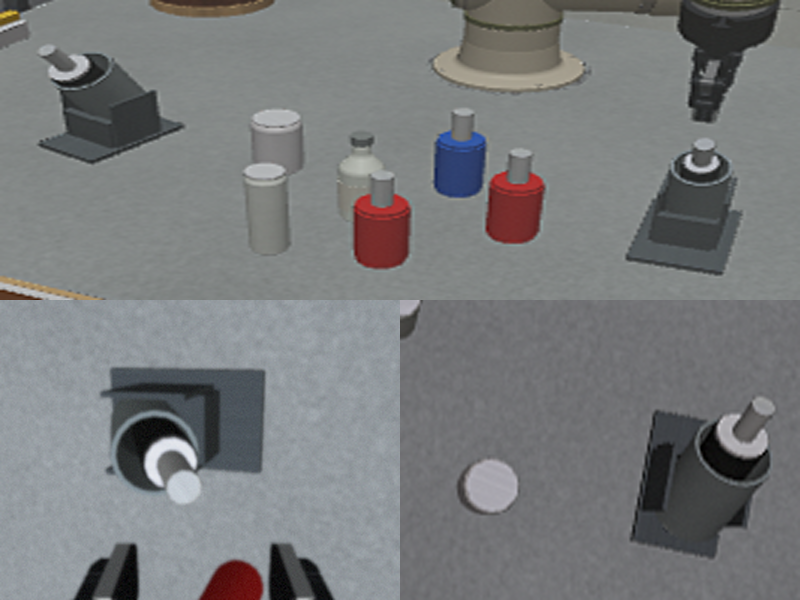

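Both rollers sit in their canisters with the journal out. The gripper is clear, and the bottle, tin and spray can are standing where they were.

```bash
python3 -c "
from station import env; print(env.finish_job())"
```

```text
the job is handed in; nothing more can be done
None
```

I stowed both rollers and handed the job in at about 32 s of the 67 s allowed; no verdict was reported.

- **Thick roller:** it is in the wide canister, with the rubber end about 85 mm below the mouth. I lowered it until I felt about 11 N, eased back about 1 mm and let go slowly.
- **Slim roller:** it is in the narrow canister, about 95 mm deep, let go after about 7 N of contact.
- **Last checks:** the final pictures show both journals sticking out and the rollers resting on the lower wall. The fingers are clear, and the bottle, tin and spray can are upright and look unmoved. I compared those three by eye and did not measure them.
- **Disagreements:**
  - The cameras differed by up to about 5 mm on the wide canister's mouth. I used the wrist-camera values, which agreed within about 1 mm when I checked again just before inserting.
  - The arm ran out of reach when I tried to tilt the thick roller fully above the wide canister. I started both rollers less tilted and lined them up once their ends were inside.

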